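# Line up the seed measures by size

### The arm

A 7-joint arm with a two-finger parallel gripper is mounted at the origin on the work surface. World frame = base frame: x ahead of the robot, y to its left, z up, the work surface at z = 0. Lengths are in m, angles in rad, forces in N, time in s.
With the tool pointing down it reaches from about 0.35 to 0.9 m from the base axis. Payload 8.1 kg.
Tool frame: the origin (TCP) lies on the mounting face of the last link; the fingertips stand 178 mm ahead of it and the grasp point (between the pads) lies 159 mm ahead of it (env.pinch_z is the distance from the TCP to the grasp point, in m); z points along the fingers, y is the direction in which the jaws open and shut (so a half turn about z gives the same grasp; the last joint's range is limited). The gripper opens to 92 mm and grips with 3 to 60 N. Pads are 19 mm wide; open, the fingers measure 130 mm over their backs; the gripper's body (75 mm by 190 mm) begins 47 mm behind the grasp point.
Start: joints at [1.162, 0.434, 0.025, 1.573, -0.012, 1.134, -0.075], TCP at [0.188, -0.596, 0.405] pointing down, gripper open.
Joint ranges: [-2.62, 2.62], [-0.44, 2.09], [-1.27, 1.32], [0.08, 2.57], [-1.32, 4.46], [0.12, 2], [-2.74, 2.74]. Speed limits (rad/s): [2.22, 2.22, 3.01, 3.01, 3.14, 3.14, 3.14].

### API

Orientations are given as a rotation vector (axis times angle).
In Python, from bench import env, optics gives the robot as it stands. The module is installed in compiled form; this text tells all that it offers.
- The arm moves only by the shell command python3 -m inch 'ROWS' [OPENING]. ROWS is JSON, a list of rows, each an object of numbers: "x", "y", "z": the shift along the world's x, y, z in mm; "ax", "ay", "az": the turn, a rotation vector about the world's x, y, z in degrees. A call has 1 to 12 rows; each row shifts and turns the commanded pose from where the row before left it; what a row does not reach is not made up. A row lasts 1/12 s, in which the tool goes at most 41.7 mm and 7.16 degrees, less where a joint would pass 70% of its speed; a pose out of reach is approached as far as the arm can. A call is refused whole if a number of a shift passes 41.7 or a number of a turn 7.16, either way. A call with a gripper value outside its range is refused whole. OPENING is the gripper command: -1 is shut, 1 is fully open, values between are in proportion, set as the call begins (- or left out, the last holds). The fingers move at their own pace and stop on an object; the grip force is fixed at half the most. Time passes only in rows, so rows that do not move let the fingers close. It gives the time, the measured TCP pose, the force and the opening at its end, in the units of the state.
- env.sense(): the state, without advancing time (a new reading comes with each control period).
- optics.get_image(name): name is "scene" or "top" or "wrist"; returns a dict with "color" (384x512x3 uint8, red, green, blue), "z_map" (384x512 float32, m along the optical axis (not along the pixel's ray), 0 where there is no reading), "fx", "fy", "cx", "cy" (pixels), "position" and "rotation" of the camera in the world; the wrist camera has in their place "mount" (4x4, takes a point from camera to tool coordinates, whose origin is the TCP and whose axes are the flange's). Camera axes: x right, y down, z forward; pixel columns grow to the right and rows downward; lengths in m; the calibration is good to about 2 mm. A picture is of the moment at which its call begins: read the wrist's pose just before it.
- env.sign_off(): hands the job in, once; it reports no verdict.
Trained networks look in the newest picture that a camera, given by its name, has taken for a name from the list of things; names that differ only in an ending like _2 or _b are one class to them, and where a whole thing is asked for, a point or a joint stands for the part that bears it (a point fixed in the world has none). Each returns a list of dicts, best first, with "confidence" (0 to 1); they miss things now and then, are a little off and sometimes report something else, mostly with a low value. They report only what shows in the picture. A call takes as long as a camera call.
- optics.masks_of(camera, thing): "mask" (384x512 bool, what is visible of it) and "bbox" ([left, top, right, bottom] in pixels, round what is visible of it).
The state is a dict: "time": time; "joints": joint angles; "qd": joint speeds; "joint_efforts": joint torques, N m; "position": TCP position; "orientation": TCP orientation; "ft_force": force on the tool from outside, world axes, zero at the start; "moment": the same for the moment, N m; "finger_gap": finger opening in m.
Only numpy, scipy, OpenCV 4.12 (cv2) and the standard library are available. Lean on these libraries where they do the work, as an engineer would, in place of code of your own. Each camera call takes 0.05 s, during which the arm holds its last target. There are 200 camera calls.

### The job

Stand the four steel tumblers we measure birdseed with on the cork pads of the wooden board, one to a pad, upright and centred, in order of size: the largest on the pad nearest the green seed bin, and each next one smaller, down to the smallest at the far end. Leave the bin and the mug where they are.

Things in the scene. Friction and masses are not known exactly. Their poses are not given: they have to be found in the camera images.
- tumbler_small: the smallest of four plain stainless steel tumblers used as seed measures: a straight-sided open cup, 38 mm outside diameter, 40 mm tall, wall 2.5 mm, about 45 g, standing loose on the ledge on the robot's side of the board, its centre at least 75 mm from the board's edge and 90 mm from the next tumbler's centre. Origin: centre of its underside; z up along its axis.
- tumbler_second: the second smallest of four plain stainless steel tumblers used as seed measures: a straight-sided open cup, 46 mm outside diameter, 54 mm tall, wall 2.5 mm, about 65 g, standing loose on the ledge on the robot's side of the board, its centre at least 75 mm from the board's edge and 90 mm from the next tumbler's centre. Origin: centre of its underside; z up along its axis.
- tumbler_third: the second largest of four plain stainless steel tumblers used as seed measures: a straight-sided open cup, 54 mm outside diameter, 68 mm tall, wall 2.5 mm, about 90 g, standing loose on the ledge on the robot's side of the board, its centre at least 75 mm from the board's edge and 90 mm from the next tumbler's centre. Origin: centre of its underside; z up along its axis.
- tumbler_large: the largest of four plain stainless steel tumblers used as seed measures: a straight-sided open cup, 62 mm outside diameter, 82 mm tall, wall 2.5 mm, about 120 g, standing loose on the ledge on the robot's side of the board, its centre at least 75 mm from the board's edge and 90 mm from the next tumbler's centre. Origin: centre of its underside; z up along its axis.
- pad_1: one of four alike round cork pads in a row, 85 to 105 mm apart, 72 mm diameter, 3 mm thick, fixed on a fixed dark wooden board (110 x 420 x 18 mm, may lie turned): number 1, counted from the robot's left (+y) end. Origin: centre of its underside; upper face 3 mm higher, 21 mm above the ledge; z up, x across the board away from the robot, y along it.
- pad_2: one of four alike round cork pads in a row, 85 to 105 mm apart, 72 mm diameter, 3 mm thick, fixed on a fixed dark wooden board (110 x 420 x 18 mm, may lie turned): number 2, counted from the robot's left (+y) end. Origin: centre of its underside; upper face 3 mm higher, 21 mm above the ledge; z up, x across the board away from the robot, y along it.
- pad_3: one of four alike round cork pads in a row, 85 to 105 mm apart, 72 mm diameter, 3 mm thick, fixed on a fixed dark wooden board (110 x 420 x 18 mm, may lie turned): number 3, counted from the robot's left (+y) end. Origin: centre of its underside; upper face 3 mm higher, 21 mm above the ledge; z up, x across the board away from the robot, y along it.
- pad_4: one of four alike round cork pads in a row, 85 to 105 mm apart, 72 mm diameter, 3 mm thick, fixed on a fixed dark wooden board (110 x 420 x 18 mm, may lie turned): number 4, counted from the robot's left (+y) end. Origin: centre of its underside; upper face 3 mm higher, 21 mm above the ledge; z up, x across the board away from the robot, y along it.
- seed_bin: green plastic birdseed bin, round, 158 mm across and 180 mm tall with its clip-on lid and handle, about 2.2 kg, standing loose just past one end of the board: its left (+y) or its right (-y) end, which varies. It marks the end where the row starts. Origin: centre of its underside.
- mug: blue ceramic mug, 80 mm across and 92 mm tall, with one handle, standing loose past the other end of the board. Origin: centre of its underside.

How it is judged:
By the outcome, as a careful person would: the job done as asked, in the order asked, and still so for the second after the job is handed in, with the robot touching nothing.
It also fails if it takes over 99 s, if anything falls off the work surface, if the arm or the gripper's body presses on something with over 40 N, if the wrist force passes 120 N, or if a joint passes its speed limit or range.

## Working session

There is one attempt and no reset: what is moved stays moved. The work goes in short steps, Python scripts to look and compute and a shell command to move; the robot and the scene stay as the last step left them, time stands still between calls to the robot, and variables do not carry over. Pictures are saved under pics/ and viewed, about 12 in all and at most 16, crops included, and the job is handed in when it is done.

```bash
mkdir -p pics; cat > h.py <<'E'
import numpy as np, cv2
from bench import env, optics
from scipy.spatial.transform import Rotation as R
def cloud(im, T=None):
    z=im["z_map"]; v,u=np.mgrid[:z.shape[0],:z.shape[1]]
    P=np.stack([(u-im["cx"])/im["fx"]*z,(v-im["cy"])/im["fy"]*z,z],-1)
    if "mount" in im:
        M=np.array(im["mount"]); P=P@M[:3,:3].T+M[:3,3]
        s=T; P=P@R.from_rotvec(s["orientation"]).as_matrix().T+np.array(s["position"])
    else:
        r=np.array(im["rotation"]); r=r if r.shape==(3,3) else R.from_rotvec(r).as_matrix()
        P=P@r.T+np.array(im["position"])
    P[z==0]=np.nan
    return P
def save(im,n): cv2.imwrite("pics/"+n,im["color"][...,::-1])
def circ(xy):
    A=np.c_[2*xy,np.ones(len(xy))]; s=np.linalg.lstsq(A,(xy**2).sum(1),rcond=None)[0]
    return s[0],s[1],np.sqrt(s[2]+s[0]**2+s[1]**2)
E
python3 - <<'E'
from h import *
s=env.sense(); print(s)
for c in ["top","scene"]:
    im=optics.get_image(c); save(im,c+"0.png"); P=cloud(im); print(c,im["position"],np.shape(im["rotation"]))
    for t in ["tumbler_small","tumbler_second","tumbler_third","tumbler_large","pad_1","seed_bin","mug"]:
        for m in optics.masks_of(c,t):
            q=P[m["mask"]]; q=q[~np.isnan(q[:,0])]
            if len(q)<5: print(t,"few");continue
            zt=np.percentile(q[:,2],95); k=q[q[:,2]>zt-.006]
            b=(k[:,:2].max(0)+k[:,:2].min(0))/2
            print(t,round(m["confidence"],2),m["bbox"],"zt",round(zt,3),"top ctr",b.round(3),"ext",np.ptp(k[:,:2],axis=0).round(3))
E
```

```text
{'time': 0.0, 'joints': array([ 1.16240686,  0.43521111,  0.02496398,  1.57407275, -0.01164657,
        1.13402454, -0.07506857]), 'qd': array([-3.83339722e-04, -3.43724917e-04, -7.34184053e-04,  1.46565840e-05,
        1.63275318e-04, -1.47472153e-04,  9.27958386e-04]), 'joint_efforts': array([-2.01774892e-04, -6.67848372e+01,  9.85223427e-01, -3.14466119e+01,
       -6.04266627e-02,  4.26281698e-02,  2.46890295e-04]), 'position': array([ 0.18806606, -0.59579132,  0.40396144]), 'orientation': array([-3.10343880e+00, -4.78152831e-01,  5.24422107e-04]), 'ft_force': array([0.05001489, 0.24172108, 0.15345409]), 'moment': array([ 0.02067567, -0.01142059,  0.08456583]), 'finger_gap': 0.09214684603932692}
top [0.45059291 0.00426899 1.2333815 ] (3,)
tumbler_small 0.56 [218.9, 215.5, 231.6, 233.7] zt 0.041 top ctr [0.438 0.06 ] ext [0.033 0.034]
tumbler_second 0.61 [265.5, 223.9, 279.9, 235.9] zt 0.052 top ctr [ 0.427 -0.072] ext [0.033 0.043]
tumbler_third 0.82 [171.7, 223.5, 192.3, 239.1] zt 0.067 top ctr [0.424 0.195] ext [0.047 0.051]
tumbler_third 0.62 [196.0, 155.1, 220.2, 181.1] zt 0.
[... 1069 characters left out ...]
6] zt 0.065 top ctr [0.425 0.19 ] ext [0.056 0.056]
tumbler_third 0.31 [133.8, 182.9, 161.5, 217.5] zt 0.078 top ctr [ 0.435 -0.219] ext [0.067 0.06 ]
tumbler_large 0.61 [133.1, 182.3, 157.3, 217.3] zt 0.078 top ctr [ 0.437 -0.219] ext [0.063 0.061]
pad_1 0.93 [221.9, 220.8, 249.5, 239.4] zt 0.022 top ctr [ 0.628 -0.07 ] ext [0.069 0.071]
pad_1 0.79 [191.8, 234.1, 222.3, 259.6] zt 0.021 top ctr [ 0.629 -0.16 ] ext [0.071 0.072]
pad_1 0.72 [253.4, 204.3, 281.0, 224.6] zt 0.021 top ctr [0.628 0.027] ext [0.071 0.068]
seed_bin 0.74 [35.6, 216.3, 123.0, 314.8] zt 0.164 top ctr [ 0.585 -0.417] ext [0.163 0.155]
mug 0.93 [357.5, 131.9, 397.7, 178.0] zt 0.088 top ctr [0.633 0.402] ext [0.081 0.082]
```

View pics/top0.png

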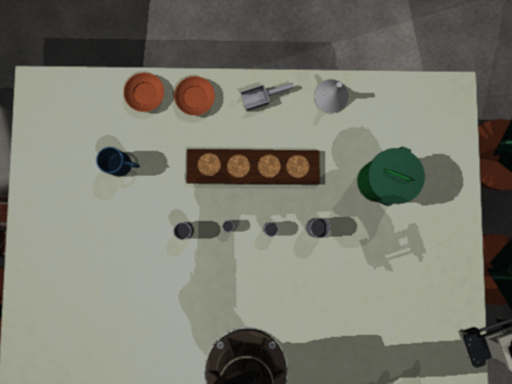

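View pics/scene0.png

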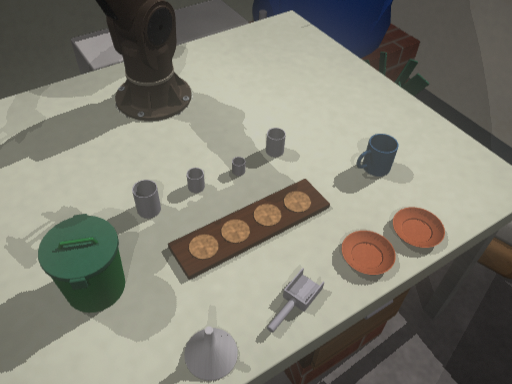

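The top view shows the bin at (392,175), past the board's right (-y) end, and the mug at (115,160). The pads are at about (208,165), (238,166), (269,166) and (298,167). The tumblers, left to right, are third (183,230), small (230,226), second (270,229) and large (318,228). The scene view agrees. The order is therefore large to pad_4, third to pad_3, second to pad_2 and small to pad_1.

I'll go above the large tumbler with the jaws along x.

```bash
python3 -m inch '[{"x":20.5,"y":31.7,"az":6.05},{"x":20.5,"y":31.7,"az":6.05},{"x":20.5,"y":31.7,"az":6.05},{"x":20.5,"y":31.7,"az":6.05},{"x":20.5,"y":31.7,"az":6.05},{"x":20.5,"y":31.7,"az":6.05},{"x":20.5,"y":31.7,"az":6.05},{"x":20.5,"y":31.7,"az":6.05},{"x":20.5,"y":31.7,"az":6.05},{"x":20.5,"y":31.7,"az":6.05},{"x":20.5,"y":31.7,"az":6.05},{"x":20.5,"y":31.7,"az":6.05}]' 1
python3 -m inch '[{},{}]'
cat >> h.py <<'E'
def wrist(n=None):
    s=env.sense(); im=optics.get_image("wrist"); P=cloud(im,s)
    if n: save(im,n)
    return s,im,P
def thing(cam,P,t,zmin,zmax):
    for m in optics.masks_of(cam,t):
        q=P[m["mask"]]; q=q[~np.isnan(q[:,0])]; k=q[(q[:,2]>zmin)&(q[:,2]<zmax)]
        if len(k)<8: continue
        h=cv2.convexHull(k[:,:2].astype(np.float32))[:,0]; 
        (c,r)=cv2.minEnclosingCircle(h); f=circ(h.astype(float))
        print(cam,t,round(m["confidence"],2),"n",len(k),"enc",np.round(c,4),round(r,4),"fit",np.round(f,4),"zmax",np.nanpercentile(q[:,2],98).round(4))
E
python3 - <<'E'
from h import *
s,im,P=wrist("w1.png"); print(s["joints"].round(2),R.from_rotvec(s["orientation"]).as_matrix().round(3).tolist(), np.array(im["mount"]).round(3).tolist())
for t,h in [("tumbler_large",.082),("tumbler_second",.054)]: thing("wrist",P,t,h-.008,h+.01)
thing("wrist",P,"pad_1",.015,.03)
E
```

```text
[ 1.16  0.43  0.03  1.57 -0.01  1.13 -0.08] [[0.954, 0.301, 0.0], [0.301, -0.954, -0.0], [0.0, 0.0, -1.0]] [[-0.0, -0.951, -0.31, 0.085], [1.0, 0.0, -0.001, 0.001], [0.001, -0.31, 0.951, 0.02], [0.0, 0.0, 0.0, 1.0]]$[0]: bad value
$[0]: bad value
```

```bash
python3 -m inch '[{"x":20.5,"y":31.7,"z":0,"ax":0,"ay":0,"az":6.05},{"x":20.5,"y":31.7,"z":0,"ax":0,"ay":0,"az":6.05}]' 1
```

```text
time: 1.17
position: [0.228, -0.5331, 0.4044]
orientation: [3.037, 0.803, -0.002]
ft_force: [1.5, 0.1, -0.1]
finger_gap: 0.092
```

```bash
python3 -m inch '[{"x":20.5,"y":31.7,"z":0,"ax":0,"ay":0,"az":6.05},{"x":20.5,"y":31.7,"z":0,"ax":0,"ay":0,"az":6.05},{"x":20.5,"y":31.7,"z":0,"ax":0,"ay":0,"az":6.05},{"x":20.5,"y":31.7,"z":0,"ax":0,"ay":0,"az":6.05},{"x":20.5,"y":31.7,"z":0,"ax":0,"ay":0,"az":6.05},{"x":20.5,"y":31.7,"z":0,"ax":0,"ay":0,"az":6.05},{"x":20.5,"y":31.7,"z":0,"ax":0,"ay":0,"az":6.05},{"x":20.5,"y":31.7,"z":0,"ax":0,"ay":0,"az":6.05},{"x":20.5,"y":31.7,"z":0,"ax":0,"ay":0,"az":6.05},{"x":20.5,"y":31.7,"z":0,"ax":0,"ay":0,"az":6.05},{"x":0,"y":0,"z":0,"ax":0,"ay":0,"az":0}]' 1
python3 - <<'E'
from h import *
s,im,P=wrist("w1.png"); print(s["joints"].round(2),R.from_rotvec(s["orientation"]).as_matrix().round(3).tolist())
for t,h in [("tumbler_large",.082),("tumbler_second",.054)]: thing("wrist",P,t,h-.008,h+.01)
thing("wrist",P,"pad_1",.015,.03)
E
```

```text
time: 2.08
position: [0.4377, -0.2088, 0.4055]
orientation: [2.201, 2.241, 0.007]
ft_force: [0.0, 0.0, 0.2]
finger_gap: 0.0919
[ 0.7   0.24 -0.44  1.88  0.11  1.04  0.23] [[-0.018, 1.0, 0.003], [1.0, 0.018, 0.003], [0.002, 0.003, -1.0]]
wrist tumbler_large 0.66 n 735 enc [ 0.4354 -0.2166] 0.0312 fit [ 0.4353 -0.2164  0.0307] zmax 0.0829
wrist tumbler_second 0.74 n 476 enc [ 0.4304 -0.0741] 0.0229 fit [ 0.4304 -0.0744  0.0223] zmax 0.0552
wrist pad_1 0.77 n 3544 enc [ 0.6282 -0.1588] 0.0373 fit [ 0.6282 -0.1585  0.0364] zmax 0.0228
wrist pad_1 0.64 n 4029 enc [ 0.629  -0.0696] 0.0376 fit [ 0.6278 -0.0687  0.0359] zmax 0.0229
```

View pics/w1.png

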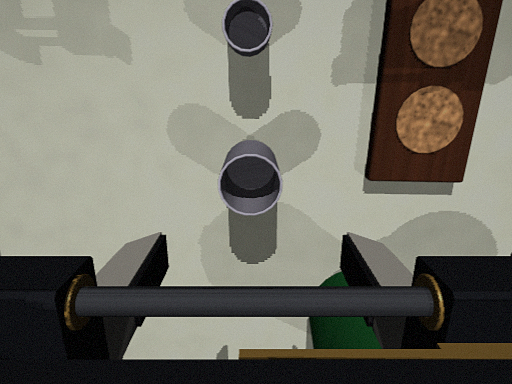

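The wrist view shows the large tumbler at (250,180), second at (247,27), and pads 4 and 3 at (430,120) and (447,30). The radii and heights match the sizes given, so I'll grasp.

```bash
python3 -m inch '[{"x":0.5,"y":-0.5,"z":-38,"ax":0,"ay":0,"az":0},{"x":0.5,"y":-0.5,"z":-38,"ax":0,"ay":0,"az":0},{"x":0,"y":0,"z":-38,"ax":0,"ay":0,"az":0},{"x":0,"y":0,"z":-38,"ax":0,"ay":0,"az":0},{"x":0,"y":0,"z":-38,"ax":0,"ay":0,"az":0},{"x":0,"y":0,"z":0,"ax":0,"ay":0,"az":0},{"x":0,"y":0,"z":0,"ax":0,"ay":0,"az":0}]' 1
python3 -m inch '[{"x":0,"y":0,"z":0,"ax":0,"ay":0,"az":0},{"x":0,"y":0,"z":0,"ax":0,"ay":0,"az":0},{"x":0,"y":0,"z":0,"ax":0,"ay":0,"az":0},{"x":0,"y":0,"z":0,"ax":0,"ay":0,"az":0},{"x":0,"y":0,"z":0,"ax":0,"ay":0,"az":0},{"x":0,"y":0,"z":0,"ax":0,"ay":0,"az":0},{"x":0,"y":0,"z":0,"ax":0,"ay":0,"az":0},{"x":0,"y":0,"z":0,"ax":0,"ay":0,"az":0}]' -1
```

```text
time: 2.87
position: [0.434, -0.2174, 0.2138]
orientation: [-2.219, -2.219, 0.003]
ft_force: [1.1, -0.9, 0.7]
finger_gap: 0.092
time: 3.53
position: [0.4355, -0.2168, 0.2158]
orientation: [2.218, 2.222, 0.0]
ft_force: [-1.6, 0.2, 10.7]
finger_gap: 0.0618
```

```bash
python3 -m inch '[{"x":0,"y":0,"z":30,"ax":0,"ay":0,"az":0},{"x":0,"y":0,"z":40,"ax":0,"ay":0,"az":0},{"x":32,"y":9.7,"z":10,"ax":0,"ay":0,"az":0},{"x":32,"y":9.7,"z":0,"ax":0,"ay":0,"az":0},{"x":32,"y":9.7,"z":0,"ax":0,"ay":0,"az":0},{"x":32,"y":9.7,"z":0,"ax":0,"ay":0,"az":0},{"x":32,"y":9.7,"z":0,"ax":0,"ay":0,"az":0},{"x":32.5,"y":9.7,"z":0,"ax":0,"ay":0,"az":0},{"x":0,"y":0,"z":0,"ax":0,"ay":0,"az":0},{"x":0,"y":0,"z":0,"ax":0,"ay":0,"az":0},{"x":0,"y":0,"z":0,"ax":0,"ay":0,"az":0}]'
python3 - <<'E'
from h import *
s,im,P=wrist("w2.png"); print(s["position"],s["finger_gap"],R.from_rotvec(s["orientation"]).as_matrix().round(3).tolist())
thing("wrist",P,"tumbler_large",.1,.3)
thing("wrist",P,"pad_1",.015,.03)
E
```

```text
time: 4.45
position: [0.6271, -0.1585, 0.2943]
orientation: [-2.218, -2.223, 0.002]
ft_force: [0.4, -0.8, -2.0]
finger_gap: 0.0618
[ 0.62708122 -0.15851151  0.2943373 ] 0.06179636787081984 [[-0.002, 1.0, -0.001], [1.0, 0.002, -0.0], [-0.0, -0.001, -1.0]]
wrist tumbler_large 0.64 n 11953 enc [ 0.6269 -0.1578] 0.0313 fit [ 0.6271 -0.1576  0.0306] zmax 0.161
wrist pad_1 0.78 n 8266 enc [ 0.6276 -0.0686] 0.0367 fit [ 0.628  -0.0686  0.0361] zmax 0.0228
wrist pad_1 0.7 n 1988 enc [ 0.6269 -0.1565] 0.0348 fit [ 0.6273 -0.1572  0.0344] zmax 0.0226
```

View pics/w2.png

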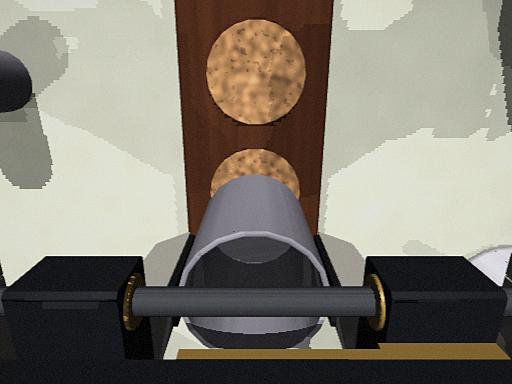

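The tumbler is hanging upright over pad_4 and centred on it, with the pad showing at (255,170) behind it. I'll lower it, release, and go to the third tumbler.

```bash
python3 -m inch '[{"x":0.5,"y":0,"z":-25,"ax":0,"ay":0,"az":0},{"x":0.3,"y":0,"z":-20,"ax":0,"ay":0,"az":0},{"x":0,"y":0,"z":-8,"ax":0,"ay":0,"az":0},{"x":0,"y":0,"z":-3,"ax":0,"ay":0,"az":0},{"x":0,"y":0,"z":-1.5,"ax":0,"ay":0,"az":0},{"x":0,"y":0,"z":0,"ax":0,"ay":0,"az":0},{"x":0,"y":0,"z":0,"ax":0,"ay":0,"az":0},{"x":0,"y":0,"z":0,"ax":0,"ay":0,"az":0}]'
python3 -m inch '[{"x":0,"y":0,"z":-0.5,"ax":0,"ay":0,"az":0},{"x":0,"y":0,"z":0,"ax":0,"ay":0,"az":0},{"x":0,"y":0,"z":0,"ax":0,"ay":0,"az":0}]'
```

```text
time: 5.27
position: [0.6288, -0.1585, 0.2383]
orientation: [2.218, 2.223, 0.002]
ft_force: [-0.2, -0.0, -0.8]
finger_gap: 0.0617
time: 5.52
position: [0.6285, -0.1584, 0.237]
orientation: [2.219, 2.223, 0.0]
ft_force: [-0.1, 0.2, 0.7]
finger_gap: 0.0617
```

```bash
for i in 1 2; do python3 -m inch '[{"x":0,"y":0,"z":-0.6,"ax":0,"ay":0,"az":0},{"x":0,"y":0,"z":0,"ax":0,"ay":0,"az":0},{"x":0,"y":0,"z":0,"ax":0,"ay":0,"az":0}]'; done
```

```text
time: 5.77
position: [0.6285, -0.1584, 0.237]
orientation: [2.219, 2.223, 0.0]
ft_force: [-2.6, 0.4, 6.8]
finger_gap: 0.0618
time: 6.02
position: [0.6285, -0.1583, 0.2369]
orientation: [2.219, 2.223, 0.0]
ft_force: [-4.8, 0.1, 10.9]
finger_gap: 0.0619
```

```bash
python3 -m inch '[{"x":0,"y":0,"z":0.6,"ax":0,"ay":0,"az":0},{"x":0,"y":0,"z":0,"ax":0,"ay":0,"az":0},{"x":0,"y":0,"z":0,"ax":0,"ay":0,"az":0},{"x":0,"y":0,"z":0,"ax":0,"ay":0,"az":0},{"x":0,"y":0,"z":0,"ax":0,"ay":0,"az":0},{"x":0,"y":0,"z":0,"ax":0,"ay":0,"az":0},{"x":0,"y":0,"z":40,"ax":0,"ay":0,"az":0},{"x":0,"y":0,"z":40,"ax":0,"ay":0,"az":0},{"x":0,"y":0,"z":40,"ax":0,"ay":0,"az":0},{"x":0,"y":0,"z":40,"ax":0,"ay":0,"az":0}]' 1
python3 -m inch '[{"x":-20.3,"y":35,"z":0,"ax":0,"ay":0,"az":0},{"x":-20.3,"y":35,"z":0,"ax":0,"ay":0,"az":0},{"x":-20.3,"y":35,"z":0,"ax":0,"ay":0,"az":0},{"x":-20.3,"y":35,"z":0,"ax":0,"ay":0,"az":0},{"x":-20.3,"y":35,"z":0,"ax":0,"ay":0,"az":0},{"x":-20.3,"y":35,"z":0,"ax":0,"ay":0,"az":0},{"x":-20.3,"y":35,"z":0,"ax":0,"ay":0,"az":0},{"x":-20.3,"y":35,"z":0,"ax":0,"ay":0,"az":0},{"x":-20.3,"y":35,"z":0,"ax":0,"ay":0,"az":0},{"x":-20.3,"y":35,"z":0,"ax":0,"ay":0,"az":0},{"x":0,"y":0,"z":0,"ax":0,"ay":0,"az":0},{"x":0,"y":0,"z":0,"ax":0,"ay":0,"az":0}]'
python3 - <<'E'
from h import *
s,im,P=wrist("w3.png"); print(s["position"],s["finger_gap"],s["joints"].round(2),R.from_rotvec(s["orientation"]).as_matrix().round(3).tolist())
thing("wrist",P,"tumbler_third",.06,.08)
thing("wrist",P,"pad_1",.015,.03)
P=cloud(optics.get_image("top")); thing("top",P,"tumbler_large",.095,.115)
E
```

```text
time: 6.85
position: [0.6281, -0.1583, 0.3978]
orientation: [-2.218, -2.224, 0.0]
ft_force: [1.5, -0.3, -0.0]
finger_gap: 0.0922
time: 7.85
position: [0.4241, 0.1937, 0.3965]
orientation: [2.213, 2.23, 0.001]
ft_force: [0.9, -0.8, -0.5]
finger_gap: 0.0919
[0.42411158 0.19371679 0.39649695] 0.09194218616194456 [-0.05  0.24 -0.59  1.92  0.16  1.02 -0.7 ] [[-0.008, 1.0, 0.001], [1.0, 0.008, 0.0], [0.0, 0.001, -1.0]]
wrist tumbler_third 0.69 n 612 enc [0.4246 0.1925] 0.027 fit [0.4245 0.1925 0.0266] zmax 0.0688
wrist pad_1 0.65 n 2738 enc [0.631  0.1199] 0.0363 fit [0.6307 0.1199 0.0356] zmax 0.0226
top tumbler_large 0.71 n 57 enc [ 0.626  -0.1551] 0.0314 fit [ 0.6251 -0.1547  0.0301] zmax 0.1041
```

View pics/w3.png

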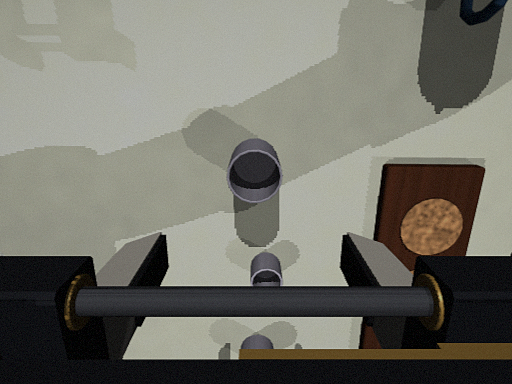

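The large tumbler stands on pad_4, and the third is below at (254,177). Now I'll grasp the third, lift it and carry it over pad_3 (0.628, -0.0687).

```bash
python3 -m inch '[{"x":0.5,"y":-0.6,"z":-38.5,"ax":0,"ay":0,"az":0},{"x":0,"y":-0.6,"z":-38.5,"ax":0,"ay":0,"az":0},{"x":0,"y":0,"z":-38.5,"ax":0,"ay":0,"az":0},{"x":0,"y":0,"z":-38.5,"ax":0,"ay":0,"az":0},{"x":0,"y":0,"z":-38.5,"ax":0,"ay":0,"az":0},{"x":0,"y":0,"z":0,"ax":0,"ay":0,"az":0},{"x":0,"y":0,"z":0,"ax":0,"ay":0,"az":0}]' 1
python3 -m inch '[{"x":0,"y":0,"z":0,"ax":0,"ay":0,"az":0},{"x":0,"y":0,"z":0,"ax":0,"ay":0,"az":0},{"x":0,"y":0,"z":0,"ax":0,"ay":0,"az":0},{"x":0,"y":0,"z":0,"ax":0,"ay":0,"az":0},{"x":0,"y":0,"z":0,"ax":0,"ay":0,"az":0},{"x":0,"y":0,"z":0,"ax":0,"ay":0,"az":0},{"x":0,"y":0,"z":0,"ax":0,"ay":0,"az":0},{"x":0,"y":0,"z":0,"ax":0,"ay":0,"az":0}]' -1
```

```text
time: 8.68
position: [0.4257, 0.1895, 0.2027]
orientation: [-2.219, -2.222, 0.007]
ft_force: [-0.4, 0.5, 0.7]
finger_gap: 0.0917
time: 9.35
position: [0.426, 0.1904, 0.2041]
orientation: [2.219, 2.223, 0.001]
ft_force: [-0.9, -1.2, 7.9]
finger_gap: 0.0524
```

```bash
python3 -m inch '[{"x":0,"y":0,"z":30,"ax":0,"ay":0,"az":0},{"x":0,"y":0,"z":40,"ax":0,"ay":0,"az":0},{"x":22.4,"y":-29,"z":10,"ax":0,"ay":0,"az":0},{"x":22.4,"y":-29,"z":0,"ax":0,"ay":0,"az":0},{"x":22.4,"y":-29,"z":0,"ax":0,"ay":0,"az":0},{"x":22.4,"y":-29,"z":0,"ax":0,"ay":0,"az":0},{"x":22.4,"y":-29,"z":0,"ax":0,"ay":0,"az":0},{"x":22.4,"y":-29,"z":0,"ax":0,"ay":0,"az":0},{"x":22.4,"y":-29,"z":0,"ax":0,"ay":0,"az":0},{"x":22.4,"y":-29,"z":0,"ax":0,"ay":0,"az":0},{"x":22.4,"y":-29,"z":0,"ax":0,"ay":0,"az":0},{"x":0,"y":0,"z":0,"ax":0,"ay":0,"az":0}]'
python3 -m inch '[{"x":0,"y":0,"z":0,"ax":0,"ay":0,"az":0},{"x":0,"y":0,"z":0,"ax":0,"ay":0,"az":0}]'
python3 - <<'E'
from h import *
s,im,P=wrist("w4.png"); print(s["position"],s["finger_gap"],R.from_rotvec(s["orientation"]).as_matrix().round(3).tolist())
thing("wrist",P,"tumbler_third",.12,.3)
thing("wrist",P,"pad_1",.015,.03)
E
```

```text
time: 10.35
position: [0.6304, -0.0789, 0.2829]
orientation: [2.226, 2.211, -0.003]
ft_force: [0.3, -1.9, -1.9]
finger_gap: 0.0526
time: 10.52
position: [0.6271, -0.0703, 0.2831]
orientation: [-2.218, -2.223, 0.001]
ft_force: [-0.7, 1.2, -0.6]
finger_gap: 0.0526
[ 0.62711117 -0.0702535   0.28311135] 0.052606248829357924 [[-0.002, 1.0, -0.001], [1.0, 0.002, 0.001], [0.001, -0.001, -1.0]]
wrist tumbler_third 0.65 n 6433 enc [ 0.6285 -0.0677] 0.0285 fit [ 0.6271 -0.0682  0.0271] zmax 0.1477
wrist pad_1 0.86 n 9235 enc [0.6269 0.0279] 0.0362 fit [0.627  0.0279 0.0357] zmax 0.0228
wrist pad_1 0.61 n 3165 enc [ 0.6276 -0.0685] 0.0362 fit [ 0.6278 -0.0684  0.0356] zmax 0.0228
```

View pics/w4.png

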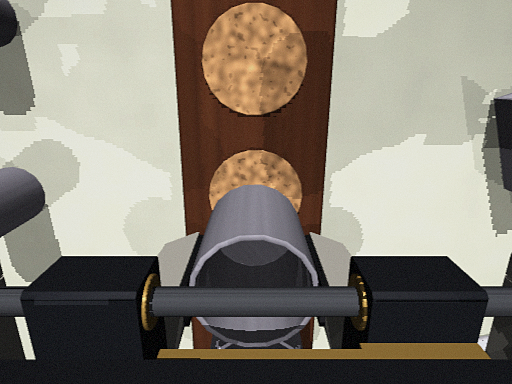

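The third tumbler is upright over pad_3 and centred within 1 mm. Lowering it.

```bash
python3 -m inch '[{"x":0.6,"y":0,"z":-25,"ax":0,"ay":0,"az":0},{"x":0,"y":0,"z":-20,"ax":0,"ay":0,"az":0},{"x":0,"y":0,"z":-8,"ax":0,"ay":0,"az":0},{"x":0,"y":0,"z":-3,"ax":0,"ay":0,"az":0},{"x":0,"y":0,"z":0,"ax":0,"ay":0,"az":0},{"x":0,"y":0,"z":-0.8,"ax":0,"ay":0,"az":0},{"x":0,"y":0,"z":0,"ax":0,"ay":0,"az":0},{"x":0,"y":0,"z":0,"ax":0,"ay":0,"az":0}]'
for i in 1 2 ; do python3 -m inch '[{"x":0,"y":0,"z":-0.6,"ax":0,"ay":0,"az":0},{"x":0,"y":0,"z":0,"ax":0,"ay":0,"az":0},{"x":0,"y":0,"z":0,"ax":0,"ay":0,"az":0}]'; done
```

```text
time: 11.33
position: [0.6285, -0.0705, 0.2279]
orientation: [2.218, 2.223, 0.002]
ft_force: [-0.2, 1.0, -1.5]
finger_gap: 0.0528
time: 11.58
position: [0.6282, -0.0707, 0.2265]
orientation: [2.219, 2.223, 0.0]
ft_force: [0.6, -0.1, -0.9]
finger_gap: 0.0524
time: 11.83
position: [0.6281, -0.0707, 0.2256]
orientation: [-2.219, -2.224, 0.0]
ft_force: [-0.6, 0.5, -1.4]
finger_gap: 0.0527
```

```bash
for i in 1 2 ; do python3 -m inch '[{"x":0,"y":0,"z":-0.5,"ax":0,"ay":0,"az":0},{"x":0,"y":0,"z":0,"ax":0,"ay":0,"az":0},{"x":0,"y":0,"z":0,"ax":0,"ay":0,"az":0}]'; done
```

```text
time: 12.08
position: [0.6282, -0.0706, 0.2253]
orientation: [2.219, 2.224, 0.0]
ft_force: [-0.1, 0.1, 1.7]
finger_gap: 0.0525
time: 12.33
position: [0.6281, -0.0706, 0.2253]
orientation: [2.219, 2.223, 0.0]
ft_force: [-2.4, -0.4, 6.6]
finger_gap: 0.053
```

```bash
python3 -m inch '[{"x":0,"y":0,"z":0.5,"ax":0,"ay":0,"az":0},{"x":0,"y":0,"z":0,"ax":0,"ay":0,"az":0},{"x":0,"y":0,"z":0,"ax":0,"ay":0,"az":0},{"x":0,"y":0,"z":0,"ax":0,"ay":0,"az":0},{"x":0,"y":0,"z":0,"ax":0,"ay":0,"az":0},{"x":0,"y":0,"z":0,"ax":0,"ay":0,"az":0},{"x":0,"y":0,"z":40,"ax":0,"ay":0,"az":0},{"x":0,"y":0,"z":40,"ax":0,"ay":0,"az":0},{"x":0,"y":0,"z":40,"ax":0,"ay":0,"az":0},{"x":0,"y":0,"z":40,"ax":0,"ay":0,"az":0}]' 1
python3 -m inch '[{"x":-33,"y":-0.7,"z":0,"ax":0,"ay":0,"az":0},{"x":-33,"y":-0.7,"z":0,"ax":0,"ay":0,"az":0},{"x":-33,"y":-0.7,"z":0,"ax":0,"ay":0,"az":0},{"x":-33,"y":-0.7,"z":0,"ax":0,"ay":0,"az":0},{"x":-33,"y":-0.7,"z":0,"ax":0,"ay":0,"az":0},{"x":-33,"y":-0.7,"z":0,"ax":0,"ay":0,"az":0},{"x":0,"y":0,"z":0,"ax":0,"ay":0,"az":0},{"x":0,"y":0,"z":0,"ax":0,"ay":0,"az":0},{"x":0,"y":0,"z":0,"ax":0,"ay":0,"az":0}]'
python3 - <<'E'
from h import *
s,im,P=wrist("w5.png"); print(s["position"],s["finger_gap"],R.from_rotvec(s["orientation"]).as_matrix().round(3).tolist())
thing("wrist",P,"tumbler_second",.046,.064)
thing("wrist",P,"tumbler_small",.032,.05)
thing("wrist",P,"pad_1",.015,.03)
im=optics.get_image("top");save(im,"top5.png");P=cloud(im); thing("top",P,"tumbler_large",.095,.115); thing("top",P,"tumbler_third",.08,.1)
E
```

```text
time: 13.17
position: [0.6278, -0.0705, 0.3869]
orientation: [-2.219, -2.224, 0.0]
ft_force: [0.9, -1.2, 1.1]
finger_gap: 0.092
time: 13.92
position: [0.4307, -0.0749, 0.3856]
orientation: [2.218, 2.222, 0.001]
ft_force: [-0.1, -0.1, 0.1]
finger_gap: 0.0919
[ 0.43065246 -0.07490781  0.38562128] 0.09186579770606568 [[-0.002, 1.0, 0.002], [1.0, 0.002, -0.0], [-0.0, 0.002, -1.0]]
wrist tumbler_second 0.77 n 505 enc [ 0.43   -0.0737] 0.0232 fit [ 0.4302 -0.0736  0.0227] zmax 0.055
wrist tumbler_small 0.75 n 466 enc [0.4397 0.0569] 0.0191 fit [0.4394 0.0567 0.0186] zmax 0.0412
wrist pad_1 0.83 n 516 enc [ 0.6276 -0.1577] 0.0368 fit [ 0.6275 -0.1582  0.0359] zmax 0.0227
wrist pad_1 0.67 n 4613 enc [0.6274 0.0265] 0.0375 fit [0.6274 0.0275 0.0362] zmax 0.0228
wrist pad_1 0.62 n 1016 enc [ 0.6269 -0.0687] 0.0357 fit [ 0.6268 -0.0687  0.0352] zmax 0.0227
top tumbler_large 0.65 n 66 enc [ 0.6254 -0.1551] 0.0311 fit [ 0.6255 -0.1547  0.0302] zmax 0.1041
top tumbler_third 0.86 n 33 enc [ 0.6239 -0.0654] 0.0262 fit [ 0.6241 -0.0655  0.0254] zmax 0.0884
```

View pics/w5.png

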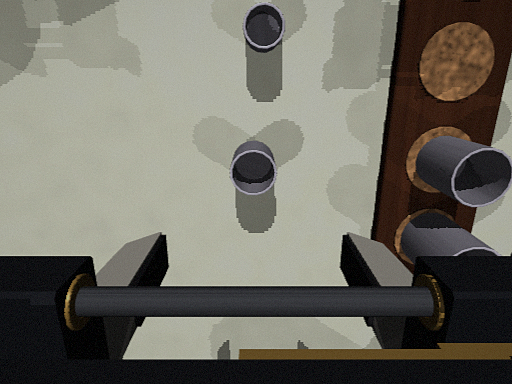

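Two tumblers stand on their pads, third at (480,175) and large at (460,245). The second is below at (253,168) and small is at (263,27). Grasping the second.

```bash
python3 -m inch '[{"x":0,"y":1,"z":-38,"ax":0,"ay":0,"az":0},{"x":0,"y":0,"z":-38,"ax":0,"ay":0,"az":0},{"x":0,"y":0,"z":-38,"ax":0,"ay":0,"az":0},{"x":0,"y":0,"z":-38,"ax":0,"ay":0,"az":0},{"x":0,"y":0,"z":-38,"ax":0,"ay":0,"az":0},{"x":0,"y":0,"z":0,"ax":0,"ay":0,"az":0},{"x":0,"y":0,"z":0,"ax":0,"ay":0,"az":0}]' 1
python3 -m inch '[{"x":0,"y":0,"z":0,"ax":0,"ay":0,"az":0},{"x":0,"y":0,"z":0,"ax":0,"ay":0,"az":0},{"x":0,"y":0,"z":0,"ax":0,"ay":0,"az":0},{"x":0,"y":0,"z":0,"ax":0,"ay":0,"az":0},{"x":0,"y":0,"z":0,"ax":0,"ay":0,"az":0},{"x":0,"y":0,"z":0,"ax":0,"ay":0,"az":0},{"x":0,"y":0,"z":0,"ax":0,"ay":0,"az":0},{"x":0,"y":0,"z":0,"ax":0,"ay":0,"az":0}]' -1
```

```text
time: 14.85
position: [0.4297, -0.0734, 0.1942]
orientation: [-2.215, -2.222, 0.004]
ft_force: [0.8, 0.2, 0.5]
finger_gap: 0.0917
time: 15.52
position: [0.4302, -0.0739, 0.1954]
orientation: [2.219, 2.223, 0.0]
ft_force: [-1.0, -0.4, 5.4]
finger_gap: 0.0459
```

```bash
python3 -m inch '[{"x":0,"y":0,"z":30,"ax":0,"ay":0,"az":0},{"x":0,"y":0,"z":40,"ax":0,"ay":0,"az":0},{"x":33,"y":16.9,"z":10,"ax":0,"ay":0,"az":0},{"x":33,"y":16.9,"z":0,"ax":0,"ay":0,"az":0},{"x":33,"y":16.9,"z":0,"ax":0,"ay":0,"az":0},{"x":33,"y":16.9,"z":0,"ax":0,"ay":0,"az":0},{"x":33,"y":16.9,"z":0,"ax":0,"ay":0,"az":0},{"x":33,"y":16.9,"z":0,"ax":0,"ay":0,"az":0},{"x":0,"y":0,"z":0,"ax":0,"ay":0,"az":0},{"x":0,"y":0,"z":0,"ax":0,"ay":0,"az":0},{"x":0,"y":0,"z":0,"ax":0,"ay":0,"az":0}]'
python3 - <<'E'
from h import *
s,im,P=wrist("w6.png"); print(s["position"],s["finger_gap"],R.from_rotvec(s["orientation"]).as_matrix().round(3).tolist())
thing("wrist",P,"tumbler_second",.11,.3)
thing("wrist",P,"pad_1",.015,.03)
E
```

```text
time: 16.43
position: [0.6276, 0.0275, 0.2743]
orientation: [-2.218, -2.223, 0.003]
ft_force: [-0.0, 0.2, -0.8]
finger_gap: 0.0461
[0.62761204 0.02752913 0.27430753] 0.04605349570376405 [[-0.002, 1.0, -0.002], [1.0, 0.002, -0.0], [-0.0, -0.002, -1.0]]
wrist tumbler_second 0.86 n 3967 enc [0.6277 0.0276] 0.0234 fit [0.6276 0.0277 0.0231] zmax 0.1335
wrist pad_1 0.88 n 4291 enc [0.6273 0.0279] 0.0363 fit [0.627  0.0278 0.0356] zmax 0.0228
wrist pad_1 0.73 n 9839 enc [0.6312 0.1194] 0.0367 fit [0.6313 0.1195 0.0361] zmax 0.0228
wrist pad_1 0.43 n 25 enc [ 0.6292 -0.0799] 0.0326 fit [ 0.6291 -0.082   0.0324] zmax 0.0222
```

View pics/w6.png

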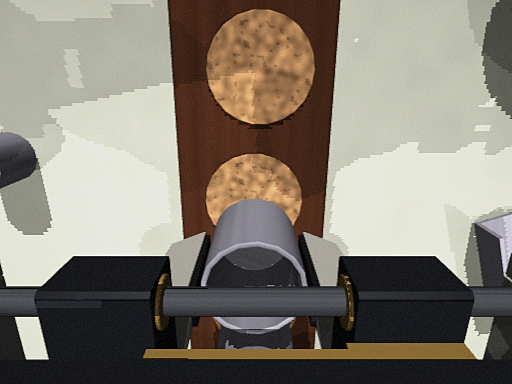

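The second tumbler is upright and centred over pad_2, with the pad at (254,195). Lowering it.

```bash
python3 -m inch '[{"x":0,"y":0,"z":-25,"ax":0,"ay":0,"az":0},{"x":0,"y":0,"z":-20,"ax":0,"ay":0,"az":0},{"x":0,"y":0,"z":-8,"ax":0,"ay":0,"az":0},{"x":0,"y":0,"z":-3,"ax":0,"ay":0,"az":0},{"x":0,"y":0,"z":0,"ax":0,"ay":0,"az":0},{"x":0,"y":0,"z":-1,"ax":0,"ay":0,"az":0},{"x":0,"y":0,"z":0,"ax":0,"ay":0,"az":0},{"x":0,"y":0,"z":0,"ax":0,"ay":0,"az":0}]'
for i in 1 2 3; do python3 -m inch '[{"x":0,"y":0,"z":-0.6,"ax":0,"ay":0,"az":0},{"x":0,"y":0,"z":0,"ax":0,"ay":0,"az":0},{"x":0,"y":0,"z":0,"ax":0,"ay":0,"az":0}]'; done
```

```text
time: 17.25
position: [0.6285, 0.0276, 0.2191]
orientation: [2.219, 2.223, 0.002]
ft_force: [-0.1, -0.4, -1.3]
finger_gap: 0.0461
time: 17.5
position: [0.6282, 0.0276, 0.2178]
orientation: [2.219, 2.223, 0.0]
ft_force: [-1.6, 0.4, -1.6]
finger_gap: 0.0457
time: 17.75
position: [0.6281, 0.0276, 0.2169]
orientation: [-2.219, -2.224, 0.0]
ft_force: [-0.3, -0.6, -0.8]
finger_gap: 0.0457
time: 18.0
position: [0.6282, 0.0276, 0.2165]
orientation: [2.219, 2.224, 0.0]
ft_force: [-0.9, 0.6, 1.6]
finger_gap: 0.0455
```

```bash
python3 -m inch '[{"x":0,"y":0,"z":-0.4,"ax":0,"ay":0,"az":0},{"x":0,"y":0,"z":0,"ax":0,"ay":0,"az":0},{"x":0,"y":0,"z":0,"ax":0,"ay":0,"az":0}]'
python3 -m inch '[{"x":0,"y":0,"z":0.4,"ax":0,"ay":0,"az":0},{"x":0,"y":0,"z":0,"ax":0,"ay":0,"az":0},{"x":0,"y":0,"z":0,"ax":0,"ay":0,"az":0},{"x":0,"y":0,"z":0,"ax":0,"ay":0,"az":0},{"x":0,"y":0,"z":0,"ax":0,"ay":0,"az":0},{"x":0,"y":0,"z":0,"ax":0,"ay":0,"az":0},{"x":0,"y":0,"z":40,"ax":0,"ay":0,"az":0},{"x":0,"y":0,"z":40,"ax":0,"ay":0,"az":0},{"x":0,"y":0,"z":40,"ax":0,"ay":0,"az":0},{"x":0,"y":0,"z":40,"ax":0,"ay":0,"az":0}]' 1
python3 -m inch '[{"x":-31.5,"y":4.9,"z":0,"ax":0,"ay":0,"az":0},{"x":-31.5,"y":4.9,"z":0,"ax":0,"ay":0,"az":0},{"x":-31.5,"y":4.9,"z":0,"ax":0,"ay":0,"az":0},{"x":-31.5,"y":4.9,"z":0,"ax":0,"ay":0,"az":0},{"x":-31.5,"y":4.9,"z":0,"ax":0,"ay":0,"az":0},{"x":-31.5,"y":4.9,"z":0,"ax":0,"ay":0,"az":0},{"x":0,"y":0,"z":0,"ax":0,"ay":0,"az":0},{"x":0,"y":0,"z":0,"ax":0,"ay":0,"az":0},{"x":0,"y":0,"z":0,"ax":0,"ay":0,"az":0}]'
python3 - <<'E'
from h import *
s,im,P=wrist("w7.png"); print(s["position"],s["finger_gap"],R.from_rotvec(s["orientation"]).as_matrix().round(3).tolist())
thing("wrist",P,"tumbler_small",.032,.05)
thing("wrist",P,"pad_1",.015,.03)
E
```

```text
time: 18.25
position: [0.6281, 0.0277, 0.2165]
orientation: [2.219, 2.223, 0.0]
ft_force: [-2.8, -0.6, 5.9]
finger_gap: 0.0459
time: 19.08
position: [0.6278, 0.0276, 0.3781]
orientation: [-2.218, -2.224, 0.0]
ft_force: [1.3, -0.3, -0.8]
finger_gap: 0.0919
time: 19.83
position: [0.4396, 0.0569, 0.3768]
orientation: [2.219, 2.223, 0.001]
ft_force: [0.4, -1.2, 0.1]
finger_gap: 0.0914
[0.43964533 0.05688939 0.37676796] 0.09140648445710875 [[-0.002, 1.0, 0.001], [1.0, 0.002, -0.0], [-0.0, 0.001, -1.0]]
wrist tumbler_small 0.64 n 361 enc [0.4397 0.0573] 0.0189 fit [0.4395 0.0574 0.0184] zmax 0.0411
wrist pad_1 0.83 n 352 enc [ 0.6258 -0.0436] 0.0251 fit [ 0.6267 -0.0553  0.0244] zmax 0.0225
wrist pad_1 0.79 n 1491 enc [0.6267 0.0282] 0.0363 fit [0.6262 0.0281 0.0355] zmax 0.0229
wrist pad_1 0.7 n 4353 enc [0.632  0.1194] 0.0373 fit [0.6314 0.1197 0.0362] zmax 0.0228
```

View pics/w7.png

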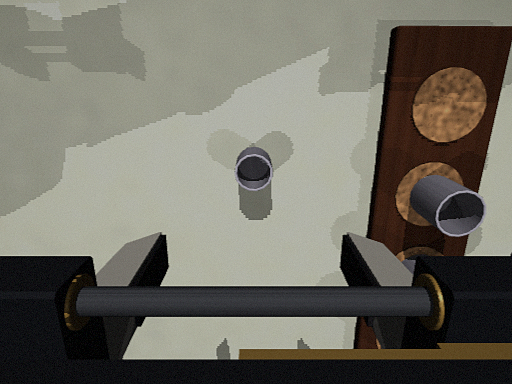

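The second tumbler stands on pad_2 at (450,205), and the small one is below at (254,170). Grasping the small one.

```bash
python3 -m inch '[{"x":0,"y":0.5,"z":-38,"ax":0,"ay":0,"az":0},{"x":0,"y":0,"z":-38,"ax":0,"ay":0,"az":0},{"x":0,"y":0,"z":-38,"ax":0,"ay":0,"az":0},{"x":0,"y":0,"z":-38,"ax":0,"ay":0,"az":0},{"x":0,"y":0,"z":-25,"ax":0,"ay":0,"az":0},{"x":0,"y":0,"z":-12,"ax":0,"ay":0,"az":0},{"x":0,"y":0,"z":0,"ax":0,"ay":0,"az":0},{"x":0,"y":0,"z":0,"ax":0,"ay":0,"az":0}]' 1
python3 -m inch '[{"x":0,"y":0,"z":0,"ax":0,"ay":0,"az":0},{"x":0,"y":0,"z":0,"ax":0,"ay":0,"az":0},{"x":0,"y":0,"z":0,"ax":0,"ay":0,"az":0},{"x":0,"y":0,"z":0,"ax":0,"ay":0,"az":0},{"x":0,"y":0,"z":0,"ax":0,"ay":0,"az":0},{"x":0,"y":0,"z":0,"ax":0,"ay":0,"az":0},{"x":0,"y":0,"z":0,"ax":0,"ay":0,"az":0},{"x":0,"y":0,"z":0,"ax":0,"ay":0,"az":0}]' -1
```

```text
time: 20.65
position: [0.4395, 0.0577, 0.1868]
orientation: [-2.218, -2.223, 0.002]
ft_force: [-0.1, -0.7, 1.2]
finger_gap: 0.0921
time: 21.32
position: [0.4392, 0.0575, 0.1874]
orientation: [2.219, 2.224, 0.0]
ft_force: [-0.4, -0.2, 0.2]
finger_gap: 0.0427
```

```bash
python3 -m inch '[{"x":0,"y":0,"z":0,"ax":0,"ay":0,"az":0},{"x":0,"y":0,"z":0,"ax":0,"ay":0,"az":0},{"x":0,"y":0,"z":0,"ax":0,"ay":0,"az":0}]'
```

```text
time: 21.57
position: [0.4391, 0.0575, 0.1874]
orientation: [2.219, 2.224, -0.0]
ft_force: [-0.9, -0.5, 1.8]
finger_gap: 0.0365
```

```bash
python3 -m inch '[{"x":0,"y":0,"z":30,"ax":0,"ay":0,"az":0},{"x":0,"y":0,"z":40,"ax":0,"ay":0,"az":0},{"x":32,"y":10.3,"z":10,"ax":0,"ay":0,"az":0},{"x":32,"y":10.3,"z":0,"ax":0,"ay":0,"az":0},{"x":32,"y":10.3,"z":0,"ax":0,"ay":0,"az":0},{"x":32,"y":10.3,"z":0,"ax":0,"ay":0,"az":0},{"x":32,"y":10.3,"z":0,"ax":0,"ay":0,"az":0},{"x":32,"y":10.4,"z":0,"ax":0,"ay":0,"az":0},{"x":0,"y":0,"z":0,"ax":0,"ay":0,"az":0},{"x":0,"y":0,"z":0,"ax":0,"ay":0,"az":0},{"x":0,"y":0,"z":0,"ax":0,"ay":0,"az":0}]'
python3 - <<'E'
from h import *
s,im,P=wrist("w8.png"); print(s["position"],s["finger_gap"],R.from_rotvec(s["orientation"]).as_matrix().round(3).tolist())
thing("wrist",P,"tumbler_small",.10,.3)
thing("wrist",P,"pad_1",.015,.03)
E
```

```text
time: 22.48
position: [0.6305, 0.1194, 0.2666]
orientation: [-2.218, -2.223, 0.002]
ft_force: [-1.3, -0.5, -0.6]
finger_gap: 0.0362
[0.63049397 0.11935346 0.2665874 ] 0.03624437356703073 [[-0.002, 1.0, -0.002], [1.0, 0.002, -0.0], [-0.0, -0.002, -1.0]]
wrist tumbler_small 0.75 n 2305 enc [0.6288 0.1246] 0.0255 fit [0.6299 0.1243 0.0203] zmax 0.1199
wrist pad_1 0.6 n 5383 enc [0.6311 0.1201] 0.0359 fit [0.6312 0.12   0.0354] zmax 0.0226
wrist pad_1 0.56 n 305 enc [0.6284 0.0155] 0.034 fit [0.6285 0.0165 0.0322] zmax 0.0487
```

View pics/w8.png

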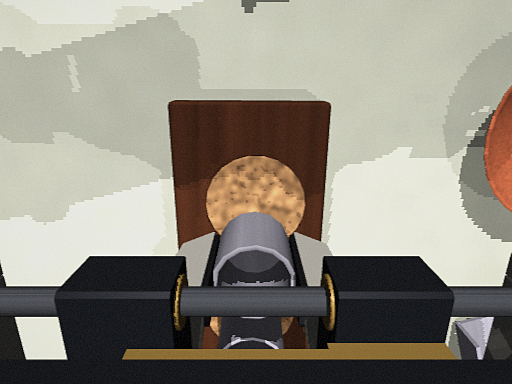

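The small tumbler hangs over pad_1, with the pad at (256,195). The network's rim estimate picks up finger points, so I'm relying on the grip geometry, which puts it within 1 mm. Lowering it.

```bash
python3 -m inch '[{"x":0,"y":0.3,"z":-25,"ax":0,"ay":0,"az":0},{"x":0,"y":0,"z":-20,"ax":0,"ay":0,"az":0},{"x":0,"y":0,"z":-8,"ax":0,"ay":0,"az":0},{"x":0,"y":0,"z":-3,"ax":0,"ay":0,"az":0},{"x":0,"y":0,"z":0,"ax":0,"ay":0,"az":0},{"x":0,"y":0,"z":-1.5,"ax":0,"ay":0,"az":0},{"x":0,"y":0,"z":0,"ax":0,"ay":0,"az":0},{"x":0,"y":0,"z":0,"ax":0,"ay":0,"az":0}]'
for i in 1 2 3; do python3 -m inch '[{"x":0,"y":0,"z":-0.6,"ax":0,"ay":0,"az":0},{"x":0,"y":0,"z":0,"ax":0,"ay":0,"az":0},{"x":0,"y":0,"z":0,"ax":0,"ay":0,"az":0}]'; done
```

```text
time: 23.3
position: [0.6315, 0.1198, 0.2108]
orientation: [2.219, 2.223, 0.002]
ft_force: [-0.6, -0.1, -0.3]
finger_gap: 0.0363
time: 23.55
position: [0.6312, 0.1197, 0.2095]
orientation: [2.219, 2.223, 0.0]
ft_force: [-0.0, 0.6, -1.2]
finger_gap: 0.0361
time: 23.8
position: [0.6311, 0.1197, 0.2086]
orientation: [2.219, 2.224, -0.0]
ft_force: [-0.3, -0.1, -0.9]
finger_gap: 0.0362
time: 24.05
position: [0.6311, 0.1197, 0.2085]
orientation: [2.219, 2.224, 0.0]
ft_force: [-1.6, -1.5, 5.4]
finger_gap: 0.0364
```

Contact. I'll release, lift, pull back clear and check.

```bash

python3 -m inch '[{"x":0,"y":0,"z":0.4,"ax":0,"ay":0,"az":0},{"x":0,"y":0,"z":0,"ax":0,"ay":0,"az":0},{"x":0,"y":0,"z":0,"ax":0,"ay":0,"az":0},{"x":0,"y":0,"z":0,"ax":0,"ay":0,"az":0},{"x":0,"y":0,"z":0,"ax":0,"ay":0,"az":0},{"x":0,"y":0,"z":0,"ax":0,"ay":0,"az":0},{"x":0,"y":0,"z":0,"ax":0,"ay":0,"az":0},{"x":0,"y":0,"z":40,"ax":0,"ay":0,"az":0},{"x":0,"y":0,"z":40,"ax":0,"ay":0,"az":0},{"x":0,"y":0,"z":40,"ax":0,"ay":0,"az":0},{"x":0,"y":0,"z":40,"ax":0,"ay":0,"az":0},{"x":0,"y":0,"z":40,"ax":0,"ay":0,"az":0}]' 1
python3 -m inch '[{"x":-15,"y":-35,"z":0,"ax":0,"ay":0,"az":0},{"x":-15,"y":-35,"z":0,"ax":0,"ay":0,"az":0},{"x":-15,"y":-35,"z":0,"ax":0,"ay":0,"az":0},{"x":-15,"y":-35,"z":0,"ax":0,"ay":0,"az":0},{"x":-15,"y":-35,"z":0,"ax":0,"ay":0,"az":0},{"x":-15,"y":-35,"z":0,"ax":0,"ay":0,"az":0},{"x":-15,"y":-35,"z":0,"ax":0,"ay":0,"az":0},{"x":-15,"y":-35,"z":0,"ax":0,"ay":0,"az":0},{"x":-15,"y":-35,"z":0,"ax":0,"ay":0,"az":0},{"x":0,"y":0,"z":0,"ax":0,"ay":0,"az":0},{"x":0,"y":0,"z":0,"ax":0,"ay":0,"az":0}]'
python3 - <<'E'
from h import *
s,im,P0=wrist("w9.png"); print(s["position"])
L=[("tumbler_large",.103),("tumbler_third",.089),("tumbler_second",.075),("tumbler_small",.061)]
for t,h in L: thing("wrist",P0,t,h-.008,h+.01)
for c in ["top","scene"]:
    im=optics.get_image(c);save(im,c+"9.png");P=cloud(im)
    for t,h in L: thing(c,P,t,h-.008,h+.01)
    thing(c,P,"mug",.08,.1); thing(c,P,"seed_bin",.15,.2)
E
```

```text
time: 25.05
position: [0.6307, 0.1197, 0.4105]
orientation: [-2.219, -2.224, -0.0]
ft_force: [1.7, 0.6, 1.2]
finger_gap: 0.0918
time: 25.97
position: [0.495, -0.1978, 0.4084]
orientation: [2.225, 2.218, -0.001]
ft_force: [0.0, 1.2, 0.4]
finger_gap: 0.0918
[ 0.4950231  -0.19784538  0.4083727 ]
wrist tumbler_large 0.82 n 1181 enc [ 0.6282 -0.1575] 0.0312 fit [ 0.6281 -0.1578  0.0308] zmax 0.1038
wrist tumbler_third 0.56 n 948 enc [ 0.6282 -0.0688] 0.0276 fit [ 0.6277 -0.0693  0.0267] zmax 0.0897
top tumbler_large 0.91 n 61 enc [ 0.6259 -0.1547] 0.031 fit [ 0.6255 -0.155   0.0301] zmax 0.1036
top tumbler_third 0.83 n 57 enc [ 0.6254 -0.0659] 0.027 fit [ 0.6253 -0.0655  0.0263] zmax 0.0899
top tumbler_second 0.53 n 38 enc [0.625  0.0301] 0.0228 fit [0.6252 0.0308 0.022 ] zmax 0.0762
top tumbler_small 0.58 n 22 enc [0.627  0.1206] 0.0181 fit [0.6273 0.1212 0.0173] zmax 0.0628
top mug 0.64 n 170 enc [0.6278 0.3987] 0.0477 fit [0.6281 0.4042 0.0401] zmax 0.0932
top seed_bin 0.91 n 1266 enc [ 0.5828 -0.4145] 0.0796 fit [ 0.5822 -0.4132  0.0777] zmax 0.1679
scene tumbler_large 0.69 n 134 enc [ 0.6299 -0.1575] 0.0327 fit [ 0.6297 -0.1594  0.031 ] zmax 0.1015
scene tumbler_third 0.72 n 98 enc [ 0.6294 -0.0706] 0.028 fit [ 0.6295 -0.0707  0.0268] zmax 0.0877
scene tumbler_second 0.69 n 77 enc [0.6283 0.0262] 0.0241 fit [0.6293 0.0263 0.0225] zmax 0.0732
scene tumbler_small 0.55 n 56 enc [0.6321 0.1162] 0.0194 fit [0.6328 0.1163 0.0182] zmax 0.0588
scene seed_bin 0.8 n 4175 enc [ 0.5844 -0.4169] 0.087 fit [ 0.5849 -0.4168  0.08  ] zmax 0.1735
```

View pics/scene9.png

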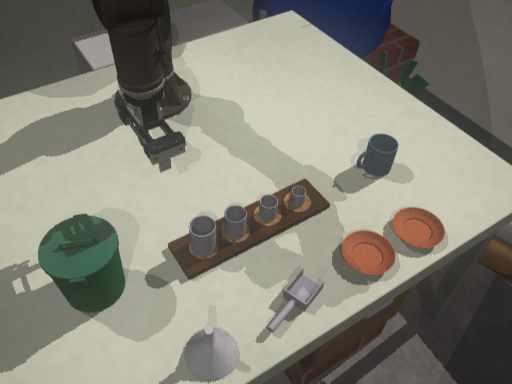

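View pics/w9.png

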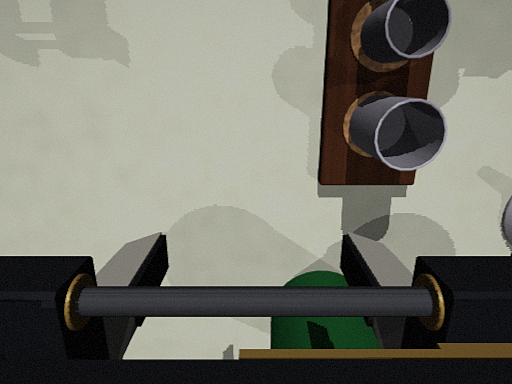

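The scene view shows all four tumblers upright on the pads in falling size away from the bin, at (203,235), (236,222), (268,208) and (298,197). The bin and mug haven't moved.

```bash
python3 -c "
from bench import env; print(env.sign_off())"
```

```text
the job is handed in; nothing more can be done
None
```

All four tumblers are standing upright on the cork pads, one to a pad, in order of size from the bin. The bin is at the right (-y) end, so large is on pad_4, third on pad_3, second on pad_2 and small on pad_1. I handed the job in at about 26 s, with the gripper open and clear.

**Centring:** The wrist camera puts large and third within about 1 mm of their pad centres. Second and small were out of its last view. The fixed cameras and the arm's position at release put second within about 2 mm and small within about 3 mm.

**Heights:** The rim heights match tumblers standing flat on the pads.

**Bin and mug:** Both are where they were at the start. The last scene image gave no mug position, but it shows in place there, and the top camera's position for it matches.

**Disagreements:**
- The top and scene cameras differ from each other by 3–7 mm, in line with their calibration offset. I relied on the wrist camera for the placing.
- While small was held over pad_1, the rim estimate was off because it included finger points, so I placed it from the grip position instead.

The highest force I read was about 11 N, when setting down the large tumbler.

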